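# File a box of slides in the interlocked slide cabinet

## Robot

A 7-joint arm with a two-finger parallel gripper is mounted at the origin on the work surface. World frame = base frame: x ahead of the robot, y to its left, z up, the work surface at z = 0. Lengths are in mm, angles in rad, forces in N, time in s.
With the tool pointing down it reaches from about 425 to 950 mm from the base axis. Payload 4.7 kg.
Tool frame: the origin (TCP) lies midway between the tips of the shut fingers; the grasp point (between the pads) lies 19 mm behind it; z points along the fingers, y is the direction in which the jaws open and shut (so a half turn about z gives the same grasp; the last joint's range is limited). The gripper opens to 87 mm and grips with 3 to 60 N. Pads are 19 mm wide; open, the fingers measure 117 mm over their backs; the gripper's body (75 mm by 190 mm) begins 51 mm behind the grasp point.
Start: joints at [-1.324, 0.469, -0.049, 1.532, 0.024, 1.141, -0.082], TCP at [183.772, 649.521, 222.573] pointing down, gripper open.
Joint ranges: [-2.59, 2.59], [-0.33, 1.99], [-1.39, 1.29], [0.1, 2.45], [-1.04, 4.18], [0.21, 1.99], [-2.66, 2.66]. Speed limits (rad/s): [2.57, 2.57, 3.14, 3.14, 3.14, 3.14, 3.14].

## Interface

Orientations are given as a unit quaternion [w, x, y, z].
In Python, from rig import bot gives the robot as it stands.
- The arm moves only by the shell command python3 -m inch 'ROWS' [OPENING] [FORCE]. ROWS is JSON, a list of rows, each an object with "linear": the shift along the tool's x, y, z in units of 0.1 m (1.0 is 0.1 m), a list of three; "turn": the turn about the tool's z in units of 90 degrees (1.0 is 90 degrees). In form: [{"linear": [tx, ty, tz], "turn": turn}, ...]. A call has 1 to 8 rows; each row is the pose to reach, as a shift and turn from the pose commanded when the call began, along the tool's axes at that moment; what a row does not reach only later rows make up. A row lasts 1/8 s, in which the tool goes at most 62.5 mm and 10.7 degrees, less where a joint would pass 70% of its speed; a pose out of reach is approached as far as the arm can. A call with a number of a shift or a turn outside -1 to 1 is refused whole. A call with a gripper value outside its range is refused whole. OPENING is the closure in counts, from 0 (fully open) to 255 (shut), set as the call begins (- or left out, the last holds). The fingers move at their own pace and stop on an object; FORCE is the grip in N (left out, the last holds). Time passes only in rows, so rows that repeat a pose let the fingers close. It gives the time, the measured TCP pose, the force and the opening at its end, in the units of the state.
- bot.sense(): the state, without advancing time (a new reading comes with each control period).
- bot.camera(name): name is "scene" or "top" or "wrist"; returns the picture (480x640x3 uint8, red, green, blue); there is no depth.
- bot.camera_model(name): a dict with "vertical_fov" (degrees; the focal length in pixels is half the picture's height over the tangent of half this angle, whatever the lens; pixels are square), "cx", "cy" (the principal point, pixels), "cam_to_world" (4x4, takes a point from camera to world coordinates). Camera axes: x right, y down, z forward; pixel columns grow to the right and rows downward; lengths in mm; the calibration is good to about 2 mm. A picture is of the moment at which its call begins: read the wrist's pose just before it. camera_model takes no time and is no camera call; for the wrist camera it gives the pose at the moment of the call.
- bot.job_done(): hands the job in, once; it reports no verdict.
The state is a dict: "time": time; "qpos": joint angles; "qd": joint speeds; "effort": joint torques, N m; "eef_pos": TCP position; "eef_rot": TCP orientation; "wrist_force": force on the tool from outside, world axes, zero at the start; "moment": the same for the moment, N m; "finger_gap": finger opening in mm.
Only numpy, scipy, OpenCV 4.12 (cv2) and the standard library are available. Lean on these libraries where they do the work, as an engineer would, in place of code of your own. Each camera call takes 0.05 s, during which the arm holds its last target. There are 200 camera calls.

## Task

The drawer standing open in the slide cabinet is full: push it fully home, so that the cabinet's interlock frees the other drawer, and then draw that one right out. Stand the loose slide box from the bench upright on the floor of the empty bay at the front of that drawer and leave the drawer out. It is all glass, so move the drawers gently, set the box down rather than dropping it, and leave the jars and the bottle standing where they are.

Things in the scene. Friction and masses are not known exactly. Their poses are not given: they have to be found in the camera images.
- cabinet: Light grey steel slide cabinet fixed to the bench: 340 mm wide, 340 deep, 135 tall, two equal drawers side by side 85 mm either side of its middle; which is left and which right varies. Origin: on the bench, middle of the carcass face; x into the cabinet (drawers slide out along -x), z up. An interlock: while one drawer is out more than about 5 mm, the other is locked and gives only 2 to 3 mm.
- full_drawer (a joint): How far the full drawer (open at the start) is out, in m: 0 is fully home, 0.18 at its stop. It weighs 1.6 kg, slides with about 2 N of friction, stays where it is left, no latch or spring. Its front plate is 166 mm wide, 18 mm thick and reaches from 20 to 130 mm above the bench; shut, the back of the plate lies on the carcass face.
- full_handle (a point): Middle of the full drawer's handle: a level round steel bar 10 mm thick, 110 mm long, parallel to the front plate, on a standoff at each end. The bar's centre line is 42 mm in front of the plate (clear gap 37 mm) and 97 mm above the bench; shut, it is 60 mm in front of the carcass face. Axes as the cabinet's.
- spare_drawer (a joint): How far the other drawer (shut at the start) is out, in m: 0 is home, 0.18 at its stop. Same sizes, weight and friction as the full drawer.
- spare_handle (a point): Middle of the other drawer's handle, the same in every size as the full drawer's. Axes as the cabinet's.
- spare_bay (a point): Centre of the floor of the other drawer's empty front bay, 126 mm behind its handle bar, moving with it; inside the cabinet until drawn out. Bay: 131 mm long (x), 132 mm wide (y), floor 34 mm above the bench; above that floor the side walls rise 56 mm, the front plate 96, the rear plate 75 (stored boxes 85 tall behind it). Axes as the cabinet's.
- slidebox_mid (a point): Centre of the loose slide box, 42.5 mm above its underside: a closed dark grey plastic box, 35 mm thick (its x), 100 mm long (its y), 85 mm tall (z), 0.11 to 0.22 kg, standing upright on its long narrow side on the bench, left of the cabinet's front. Boxes of the same kind are stored in the drawers.
- specimen_jar: Bystander: a white specimen jar with a screw lid, 62 mm across and 78 mm tall, on top of the cabinet. Origin at the centre of its underside.
- oil_bottle: Bystander: a small amber bottle of immersion oil, 36 mm across and 75 mm tall, on the bench to the right. Origin at the centre of its underside.
- coplin_jar: Bystander: a clear glass staining jar with a white lid, 60 mm across and 98 mm tall, on the bench to the left, farther out than the slide box. Origin at the centre of its underside.
Not all that is in view belongs to the job. Of the things like the part that bears slidebox_mid, leave any that is blue or yellow; of the rest the larger one is meant.

How it is judged:
By the outcome, as a careful person would: the job done as asked, in the order asked, and still so for the second after the job is handed in, with the robot touching nothing.
It also fails if it takes over 70 s, if anything falls off the work surface, if the arm or the gripper's body presses on something with over 40 N, if the wrist force passes 120 N, or if a joint passes its speed limit or range.

## Working session

There is one attempt and no reset: what is moved stays moved. The work goes in short steps, Python scripts to look and compute and a shell command to move; the robot and the scene stay as the last step left them, time stands still between calls to the robot, and variables do not carry over. Pictures are saved under pics/ and viewed, about 8 in all and at most 12, crops included, and the job is handed in when it is done.

```bash
ls; mkdir -p pics
python3 - <<'E'
from rig import bot
import cv2
s=bot.sense();print({k:s[k] for k in('time','eef_pos','eef_rot','finger_gap','wrist_force')})
for n in('scene','top'):
    cv2.imwrite(f'pics/{n}0.png',bot.camera(n)[:,:,::-1]);m=bot.camera_model(n);print(n,m)
E
```

```text
pics
{'time': 0.0, 'eef_pos': array([183.62826508, 648.91772008, 221.49367939]), 'eef_rot': array([-9.51319169e-05,  1.37414855e-01,  9.90513091e-01, -9.82802962e-04]), 'finger_gap': 86.94445542303694, 'wrist_force': array([0.33952402, 0.35847458, 0.45357158])}
scene {'vertical_fov': 55.59261909187362, 'cx': 323.030848628667, 'cy': 235.45342152514098, 'cam_to_world': array([[-9.29754703e-01,  3.20479543e-01, -1.81243080e-01,
         7.91692951e+02],
       [ 3.68010771e-01,  7.94023585e-01, -4.83833256e-01,
         5.96998865e+02],
       [-1.11473804e-02, -5.16545651e-01, -8.56187086e-01,
         1.21463273e+03],
       [ 0.00000000e+00,  0.00000000e+00,  0.00000000e+00,
         1.00000000e+00]])}
top {'vertical_fov': 56.273431936979215, 'cx': 318.0017017498601, 'cy': 236.99880850524875, 'cam_to_world': array([[ 1.67830574e-02, -9.94890469e-01,  9.95554297e-02,
         4.93326804e+02],
       [-9.99828790e-01, -1.59231637e-02,  9.42570591e-03,
        -1.36263918e+01],
       [-7.79230757e-03, -9.96965770e-02, -9.94987373e-01,
         1.05243855e+03],
       [ 0.00000000e+00,  0.00000000e+00,  0.00000000e+00,
         1.00000000e+00]])}
```

View pics/top0.png

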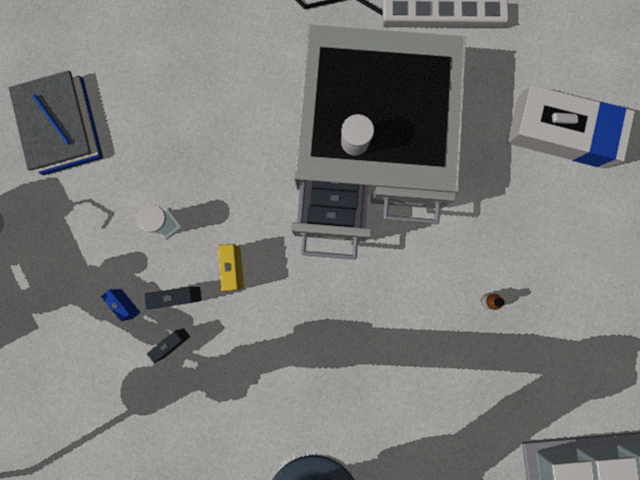

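View pics/scene0.png

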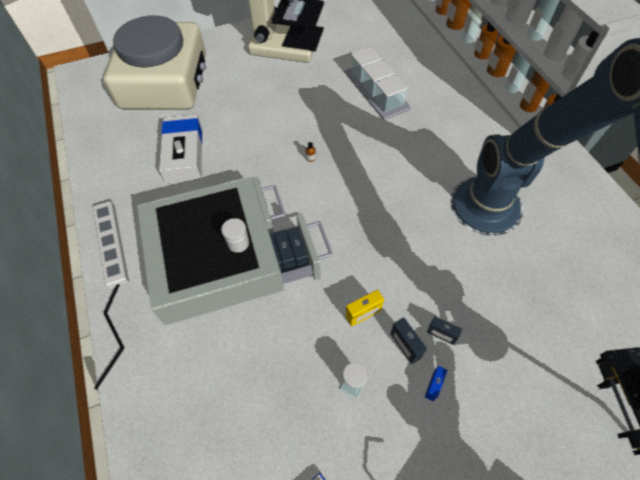

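The top view shows the full drawer on the left: its bar is at about (330,253) and the spare handle is at (412,218). The larger dark box is at (172,298), with a smaller dark one at (168,345), yellow at (229,267), blue at (120,304), the Coplin jar at (155,220) and the bottle at (492,301).

```bash
cat > h.py <<'E'
from rig import bot
import numpy as np, cv2
def proj(n,P,m=None):
    m=m or bot.camera_model(n);f=240/np.tan(np.radians(m['vertical_fov']/2));T=np.linalg.inv(m['cam_to_world'])
    p=T[:3,:3]@np.array(P,float)+T[:3,3];return np.array([m['cx']+f*p[0]/p[2],m['cy']+f*p[1]/p[2]])
def pt(n,u,v,z,m=None):
    m=m or bot.camera_model(n);f=240/np.tan(np.radians(m['vertical_fov']/2));T=m['cam_to_world']
    d=T[:3,:3]@np.array([(u-m['cx'])/f,(v-m['cy'])/f,1]);o=T[:3,3];return o+d*(z-o[2])/d[2]
E
python3 - <<'E'
import cv2
a=cv2.imread('pics/top0.png')
c1=cv2.resize(a[170:270,285:445],None,fx=5,fy=5,interpolation=cv2.INTER_CUBIC)
cv2.imwrite('pics/c1.png',c1)
c2=cv2.resize(a[200:320,130:290],None,fx=5,fy=5,interpolation=cv2.INTER_CUBIC)
cv2.imwrite('pics/c2.png',c2)
E
```

```text
(no output)
```

View pics/c1.png

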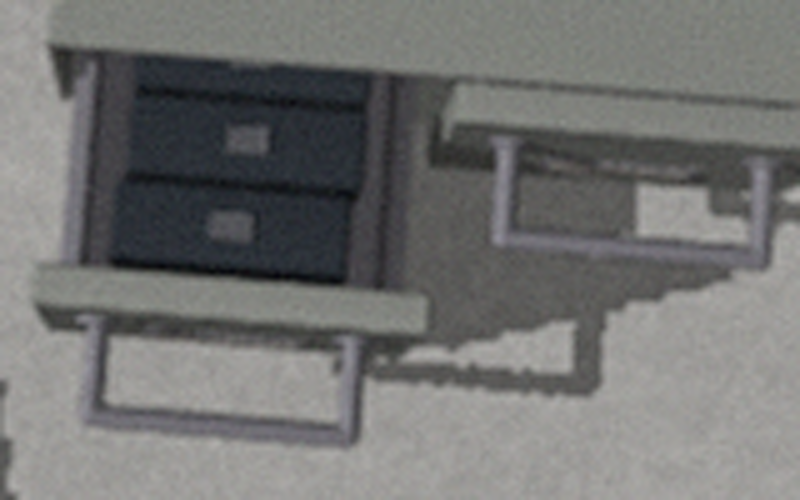

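View pics/c2.png

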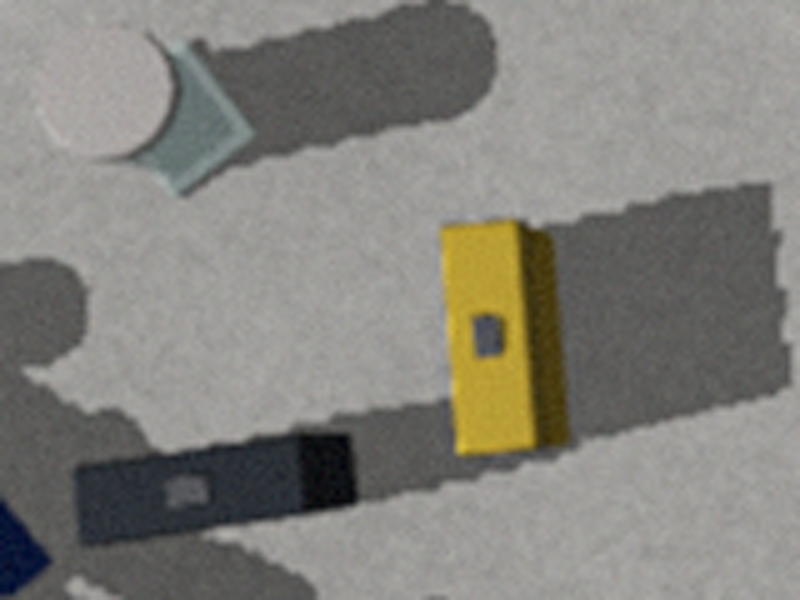

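Run:
```python
from h import *
c=lambda u,v,ou,ov,z:pt('top',ou+(u+.5)/5-.5,ov+(v+.5)/5-.5,z)
L={'fullL':(93,416,285,170,97),'fullR':(350,436,285,170,97),'spL':(500,238,285,170,97),'spR':(765,258,285,170,97),'carL':(60,47,285,170,135),'carR':(798,95,285,170,135),
'b1':(77,467,130,200,85),'b2':(300,436,130,200,85),'b3':(308,508,130,200,85),'b4':(82,545,130,200,85),'y1':(442,225,130,200,85),'y2':(455,453,130,200,85)}
R={k:c(*v) for k,v in L.items()}
for k in R:print(k,R[k][:2].round(1))
for a,b in(('fullL','fullR'),('spL','spR'),('carL','carR'),('b1','b2'),('b4','b3'),('b1','b4')):
    d=R[b]-R[a];print(a,b,((R[a]+R[b])/2)[:2].round(1),np.degrees(np.arctan2(d[1],d[0])).round(1),np.linalg.norm(d).round(1))
print('box',sum(R['b%d'%i] for i in(1,2,3,4))[:2]/4)
q=bot.sense()['eef_rot'];from scipy.spatial.transform import Rotation as Ro
print(Ro.from_quat(q,scalar_first=True).as_matrix().round(3))
```

```text
fullL [554.6  26.4]
fullR [547.8 -83.2]
spL [ 633.9 -146.8]
spR [ 627.  -260.2]
carL [705.8  41.7]
carR [ 690.1 -264.7]
b1 [463.4 364.8]
b2 [478.2 269.4]
b3 [447.7 264.6]
b4 [430.4 360.8]
y1 [570.1 211.9]
y2 [472.1 202.5]
fullL fullR [551.2 -28.4] -93.5 109.8
spL spR [ 630.5 -203.5] -93.5 113.6
carL carR [ 697.9 -111.5] -92.9 306.8
b1 b2 [470.8 317.1] -81.2 96.5
b4 b3 [439.  312.7] -79.8 97.7
b1 b4 [446.9 362.8] -173.1 33.3
box [454.92445658 314.90655875]
[[-0.962  0.272 -0.   ]
 [ 0.272  0.962 -0.002]
 [-0.    -0.002 -1.   ]]
```

The geometry agrees. The cabinet's x-axis lies at about -3.4°, the full drawer is about 89 mm out with its bar at (551,-28), the spare bar is at (630,-203), and the box is at (455,315) with its x-axis at about 9.5°. I'll shut the fingers, align to the cabinet and go in front of the full drawer's bar.

```bash
cat > go.py <<'E'
# usage: go.py X Y Z [tool-y heading deg] : shift in tool units, tool y heading
import sys
from h import *
from scipy.spatial.transform import Rotation as Ro
s=bot.sense();R=Ro.from_quat(s['eef_rot'],scalar_first=True).as_matrix()
h=np.degrees(np.arctan2(R[1,1],R[0,1]))
print('t',round(s['time'],2),'pos',s['eef_pos'].round(1),'heady',h.round(2),'tilt',R[:2,2].round(3),'F',s['wrist_force'].round(1),'gap',round(s['finger_gap'],1))
if len(sys.argv)>3:
    print('shift',(R.T@(np.array(sys.argv[1:4],float)-s['eef_pos'])/100).round(3))
if len(sys.argv)>4: print('turn',(((h-float(sys.argv[4])+90)%180-90)/90).__round__(4), 'q7',s['qpos'][6].round(2))
E
M="python3 -m inch"
$M '[{"linear":[0,0,0],"turn":-0.07},{"linear":[0,0,0],"turn":-0.138},{"linear":[0,0,0],"turn":-0.138}]' 255 20
$M '[{"linear":[-0.18,-0.31,0],"turn":0},{"linear":[-0.36,-0.62,0],"turn":0},{"linear":[-0.53,-0.93,0],"turn":0}]'
$M '[{"linear":[-0.18,-0.31,0],"turn":0},{"linear":[-0.36,-0.62,0],"turn":0},{"linear":[-0.53,-0.93,0],"turn":0}]'
$M '[{"linear":[-0.18,-0.31,0],"turn":0},{"linear":[-0.36,-0.62,0],"turn":0},{"linear":[-0.53,-0.93,0],"turn":0}]'
$M '[{"linear":[-0.18,-0.31,0],"turn":0},{"linear":[-0.36,-0.62,0],"turn":0},{"linear":[-0.53,-0.93,0],"turn":0}]'
$M '[{"linear":[-0.18,-0.31,0],"turn":0},{"linear":[-0.36,-0.62,0],"turn":0},{"linear":[-0.53,-0.93,0],"turn":0}]'
$M '[{"linear":[-0.18,-0.31,0],"turn":0},{"linear":[-0.36,-0.62,0],"turn":0},{"linear":[-0.53,-0.93,0],"turn":0}]'
$M '[{"linear":[-0.18,-0.31,0],"turn":0},{"linear":[-0.36,-0.62,0],"turn":0},{"linear":[-0.53,-0.93,0],"turn":0},{"linear":[-0.53,-0.93,0],"turn":0}]'
python3 go.py 516 -26 85 86.6
```

```text
time: 0.48
eef_pos: [183.8, 649.2, 222.0]
eef_rot: [-0.0, 0.03, 1.0, -0.0]
wrist_force: [0.1, -0.5, -0.8]
finger_gap: 64.9
time: 0.85
eef_pos: [231.7, 552.4, 222.3]
eef_rot: [-0.0, 0.031, 1.0, -0.0]
wrist_force: [0.0, -0.8, -0.0]
finger_gap: 35.0
time: 1.23
eef_pos: [279.2, 456.3, 222.5]
eef_rot: [0.0, 0.031, 1.0, -0.0]
wrist_force: [-0.3, -0.5, 0.2]
finger_gap: 6.0
time: 1.6
eef_pos: [326.5, 360.4, 222.5]
eef_rot: [-0.0, 0.031, 1.0, 0.0]
wrist_force: [-0.3, 0.0, -0.1]
finger_gap: 0.1
time: 1.98
eef_pos: [373.9, 264.5, 222.6]
eef_rot: [0.0, 0.031, 1.0, 0.0]
wrist_force: [0.7, 0.4, 0.1]
finger_gap: 0.2
time: 2.35
eef_pos: [421.3, 168.6, 222.6]
eef_rot: [0.0, 0.031, 1.0, 0.0]
wrist_force: [-0.6, 0.5, -0.2]
finger_gap: 0.3
time: 2.72
eef_pos: [468.7, 72.7, 222.6]
eef_rot: [0.0, 0.031, 1.0, 0.0]
wrist_force: [0.1, 0.6, -0.3]
finger_gap: 0.4
time: 3.22
eef_pos: [516.3, -25.2, 222.5]
eef_rot: [0.0, 0.033, 0.999, -0.001]
wrist_force: [0.4, 0.7, -0.5]
finger_gap: 0.5
t 3.23 pos [516.3 -25.2 222.5] heady 86.21 tilt [ 0.    -0.001] F [ 0.4  0.7 -0.5] gap 0.5
shift [ 0.003 -0.006  1.375]
turn -0.0043 q7 1.56
```

```bash
M="python3 -m inch"
$M '[{"linear":[0,0,0.35],"turn":0},{"linear":[0,0,0.7],"turn":0},{"linear":[0,0,1.0],"turn":0}]' |head -2
$M '[{"linear":[0,0,0.25],"turn":0},{"linear":[0,0,0.37],"turn":0},{"linear":[0,0,0.37],"turn":0}]' |sed -n '2p;4p'
$M '[{"linear":[-0.05,0,0],"turn":0},{"linear":[-0.1,0,0],"turn":0},{"linear":[-0.15,0,0],"turn":0},{"linear":[-0.2,0,0],"turn":0},{"linear":[-0.25,0,0],"turn":0},{"linear":[-0.3,0,0],"turn":0},{"linear":[-0.35,0,0],"turn":0},{"linear":[-0.4,0,0],"turn":0}]'
python3 - <<'E'
from h import *
a=bot.camera('top')[:,:,::-1]
cv2.imwrite('pics/t1.png',cv2.resize(a[160:270,280:440],None,fx=5,fy=5,interpolation=cv2.INTER_CUBIC))
E
```

```text
time: 3.6
eef_pos: [515.0, -20.9, 121.3]
eef_pos: [515.2, -21.7, 85.1]
wrist_force: [-0.6, -0.4, 0.5]
time: 4.97
eef_pos: [555.8, -24.7, 85.4]
eef_rot: [-0.0, 0.03, 1.0, -0.0]
wrist_force: [-1.9, 0.1, 1.7]
finger_gap: 0.2
```

View pics/t1.png

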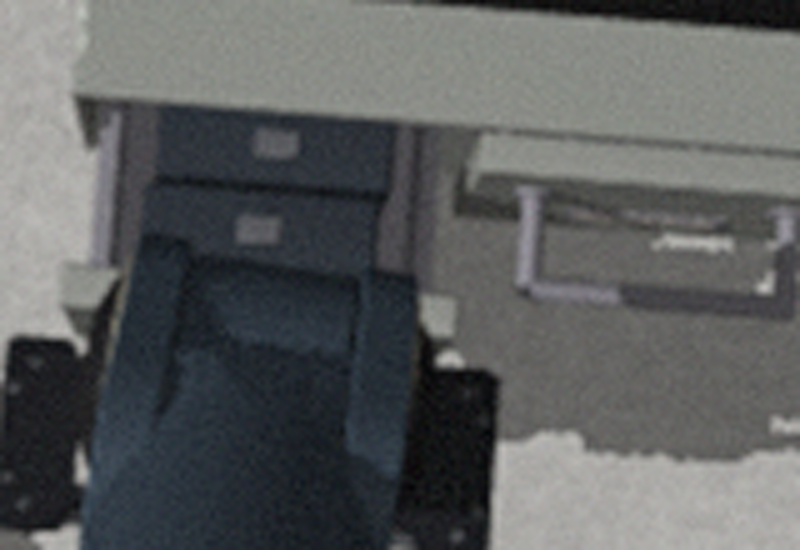

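Contact is clean, about -2 N, and the drawer has moved about 20 mm in. Continuing to about 70 mm more, and slower at the end.

```bash
M="python3 -m inch"
$M '[{"linear":[-0.05,0,0],"turn":0},{"linear":[-0.1,0,0],"turn":0},{"linear":[-0.15,0,0],"turn":0},{"linear":[-0.2,0,0],"turn":0},{"linear":[-0.25,0,0],"turn":0},{"linear":[-0.3,0,0],"turn":0},{"linear":[-0.35,0,0],"turn":0},{"linear":[-0.4,0,0],"turn":0}]' | sed -n '2p;4p'
$M '[{"linear":[-0.04,0,0],"turn":0},{"linear":[-0.08,0,0],"turn":0},{"linear":[-0.12,0,0],"turn":0},{"linear":[-0.15,0,0],"turn":0},{"linear":[-0.18,0,0],"turn":0},{"linear":[-0.2,0,0],"turn":0}]' | sed -n '2p;4p'
$M '[{"linear":[-0.01,0,0],"turn":0},{"linear":[-0.02,0,0],"turn":0},{"linear":[-0.03,0,0],"turn":0},{"linear":[-0.04,0,0],"turn":0}]' | sed -n '2p;4p'
```

```text
eef_pos: [595.9, -27.2, 85.5]
wrist_force: [-2.5, -1.1, 0.4]
eef_pos: [614.5, -28.1, 85.4]
wrist_force: [-5.2, -1.8, 3.7]
eef_pos: [618.3, -28.3, 85.4]
wrist_force: [-5.8, -1.5, 1.5]
```

```bash
M="python3 -m inch"
for i in 1; do
$M '[{"linear":[-0.01,0,0],"turn":0},{"linear":[-0.02,0,0],"turn":0},{"linear":[-0.03,0,0],"turn":0}]' | sed -n '2p;4p'
$M '[{"linear":[-0.01,0,0],"turn":0},{"linear":[-0.02,0,0],"turn":0},{"linear":[-0.02,0,0],"turn":0}]' | sed -n '2p;4p'
done
python3 - <<'E'
from h import *
a=bot.camera('scene')[:,:,::-1]
cv2.imwrite('pics/s1.png',cv2.resize(a[150:310,190:350],(640,640),interpolation=cv2.INTER_CUBIC)[:600])
E
```

```text
eef_pos: [621.3, -28.5, 85.4]
wrist_force: [-4.7, -0.9, 2.9]
eef_pos: [624.9, -28.7, 85.5]
wrist_force: [-1.4, -0.6, 0.3]
```

View pics/s1.png

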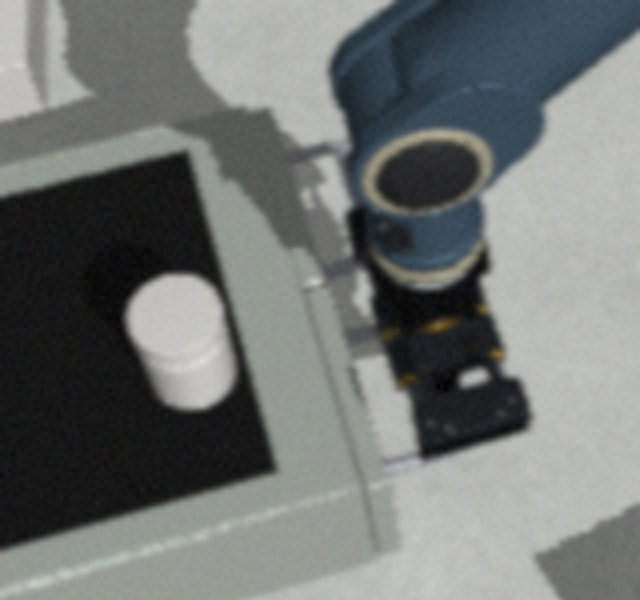

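The front plate is nearly flush with the carcass. I'll keep nudging until there is a firm stop.

```bash
M="python3 -m inch"
$M '[{"linear":[-0.01,0,0],"turn":0},{"linear":[-0.02,0,0],"turn":0},{"linear":[-0.02,0,0],"turn":0}]' | sed -n '2p;4p'
$M '[{"linear":[-0.01,0,0],"turn":0},{"linear":[-0.02,0,0],"turn":0},{"linear":[-0.02,0,0],"turn":0}]' | sed -n '2p;4p'
```

```text
eef_pos: [626.2, -28.7, 85.4]
wrist_force: [-4.2, -2.0, 1.0]
eef_pos: [626.3, -28.7, 85.3]
wrist_force: [-8.8, -1.2, 5.2]
```

Firm stop reached: no more travel and the force is rising, so the full drawer is home. Next I'll back off, lift and go to the gap behind the spare handle.

```bash
M="python3 -m inch"
$M '[{"linear":[0.05,0,0],"turn":0},{"linear":[0.15,0,0],"turn":0},{"linear":[0.3,0,0],"turn":0},{"linear":[0.3,0,-0.4],"turn":0},{"linear":[0.3,0,-0.8],"turn":0},{"linear":[0.3,0,-0.8],"turn":0}]' | sed -n '2p;4p'
$M '[{"linear":[-0.12,-0.3,0],"turn":0},{"linear":[-0.24,-0.6,0],"turn":0},{"linear":[-0.34,-0.87,0],"turn":0}]' | sed -n '2p;4p'
$M '[{"linear":[-0.12,-0.3,0],"turn":0},{"linear":[-0.24,-0.6,0],"turn":0},{"linear":[-0.34,-0.87,0],"turn":0},{"linear":[-0.34,-0.87,0],"turn":0},{"linear":[-0.34,-0.87,0],"turn":0}]' | sed -n '2p;4p'
python3 go.py 654 -205 88 86.6
python3 - <<'E'
from h import *
m=bot.camera_model('wrist');cv2.imwrite('pics/w1.png',bot.camera('wrist')[:,:,::-1])
for k,d,y in(('barc',0,0),('barL',0,55),('barR',0,-55)):
    print(k,proj('wrist',(630.5+.059*y,-203.5+y*.998,97),m).round(0))
E
```

```text
eef_pos: [600.5, -27.1, 169.1]
wrist_force: [-0.3, 0.4, -0.0]
eef_pos: [626.8, -116.6, 164.5]
wrist_force: [0.2, -0.9, 0.8]
eef_pos: [655.6, -203.4, 164.6]
wrist_force: [0.0, 0.2, -0.4]
t 10.57 pos [ 655.6 -203.4  164.6] heady 86.66 tilt [-0.001  0.002] F [ 0.   0.2 -0.4] gap 0.5
shift [ 0.014 -0.018  0.766]
turn 0.0006 q7 1.93
barc [318. 222.]
barL [403. 222.]
barR [233. 222.]
```

View pics/w1.png

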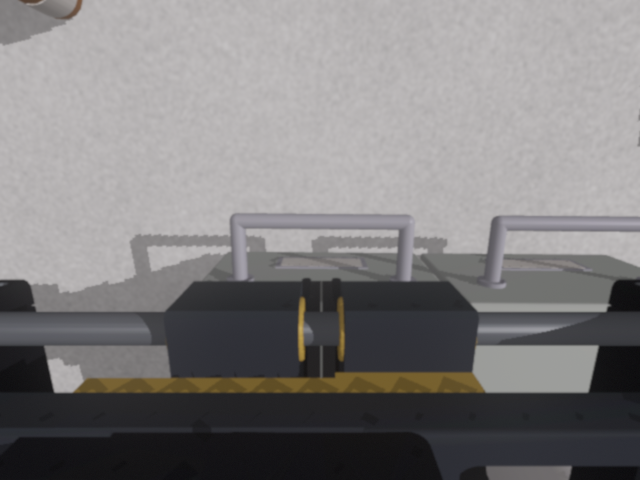

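The wrist view shows the spare bar at row 221, columns 237–409, as predicted (222, 233–403) and level with the full drawer's bar at row 222, so both drawers are shut. I'll lower into the gap and pull slowly.

```bash
M="python3 -m inch"
$M '[{"linear":[0.01,0.02,0.2],"turn":0},{"linear":[0.01,0.02,0.4],"turn":0},{"linear":[0.01,0.02,0.55],"turn":0},{"linear":[0.01,0.02,0.7],"turn":0},{"linear":[0.01,0.02,0.76],"turn":0},{"linear":[0.01,0.02,0.76],"turn":0}]' | sed -n '2p;4p'
$M '[{"linear":[0.03,0,0],"turn":0},{"linear":[0.06,0,0],"turn":0},{"linear":[0.09,0,0],"turn":0},{"linear":[0.12,0,0],"turn":0},{"linear":[0.15,0,0],"turn":0},{"linear":[0.18,0,0],"turn":0},{"linear":[0.21,0,0],"turn":0},{"linear":[0.24,0,0],"turn":0}]' | sed -n '2p;4p'
```

```text
eef_pos: [655.2, -202.9, 89.1]
wrist_force: [0.0, -0.2, 0.5]
eef_pos: [631.5, -201.3, 89.8]
wrist_force: [2.8, 0.4, 1.7]
```

It has moved past the interlock play with 3 N. Continuing.

```bash
M="python3 -m inch"
$M '[{"linear":[0.05,0,0],"turn":0},{"linear":[0.1,0,0],"turn":0},{"linear":[0.16,0,0],"turn":0},{"linear":[0.22,0,0],"turn":0},{"linear":[0.28,0,0],"turn":0},{"linear":[0.34,0,0],"turn":0},{"linear":[0.4,0,0],"turn":0},{"linear":[0.46,0,0],"turn":0}]' | sed -n '2p;4p'
$M '[{"linear":[0.06,0,0],"turn":0},{"linear":[0.12,0,0],"turn":0},{"linear":[0.18,0,0],"turn":0},{"linear":[0.24,0,0],"turn":0},{"linear":[0.3,0,0],"turn":0},{"linear":[0.36,0,0],"turn":0},{"linear":[0.42,0,0],"turn":0},{"linear":[0.48,0,0],"turn":0}]' | sed -n '2p;4p'
$M '[{"linear":[0.06,0,0],"turn":0},{"linear":[0.12,0,0],"turn":0},{"linear":[0.18,0,0],"turn":0},{"linear":[0.24,0,0],"turn":0},{"linear":[0.3,0,0],"turn":0},{"linear":[0.36,0,0],"turn":0},{"linear":[0.42,0,0],"turn":0},{"linear":[0.48,0,0],"turn":0}]' | sed -n '2p;4p'
$M '[{"linear":[0.03,0,0],"turn":0},{"linear":[0.06,0,0],"turn":0},{"linear":[0.09,0,0],"turn":0},{"linear":[0.11,0,0],"turn":0},{"linear":[0.13,0,0],"turn":0},{"linear":[0.15,0,0],"turn":0}]' | sed -n '2p;4p'
```

```text
eef_pos: [585.0, -198.4, 89.4]
wrist_force: [2.2, 1.6, 1.3]
eef_pos: [537.0, -195.8, 89.4]
wrist_force: [2.6, 1.3, -0.2]
eef_pos: [489.2, -192.9, 89.5]
wrist_force: [2.5, 2.0, -0.2]
eef_pos: [474.6, -192.2, 89.5]
wrist_force: [1.8, 0.4, -0.7]
```

```bash
M="python3 -m inch"
$M '[{"linear":[0.02,0,0],"turn":0},{"linear":[0.04,0,0],"turn":0},{"linear":[0.06,0,0],"turn":0},{"linear":[0.07,0,0],"turn":0}]' | sed -n '2p;4p'
$M '[{"linear":[0.01,0,0],"turn":0},{"linear":[0.02,0,0],"turn":0},{"linear":[0.03,0,0],"turn":0}]' | sed -n '2p;4p'
$M '[{"linear":[0.01,0,0],"turn":0},{"linear":[0.02,0,0],"turn":0},{"linear":[0.02,0,0],"turn":0}]' | sed -n '2p;4p'
```

```text
eef_pos: [467.4, -191.7, 89.5]
wrist_force: [2.4, 0.5, -0.3]
eef_pos: [466.4, -191.6, 89.7]
wrist_force: [6.5, 0.2, -4.4]
eef_pos: [466.4, -191.6, 90.0]
wrist_force: [10.2, 0.9, -7.3]
```

At the stop (10 N, no more travel). I'll free the fingers, lift, and go above the box while opening.

```bash
M="python3 -m inch"
$M '[{"linear":[-0.04,0,0],"turn":0},{"linear":[-0.1,0,0],"turn":0},{"linear":[-0.1,0,-0.3],"turn":0},{"linear":[-0.1,0,-0.7],"turn":0},{"linear":[-0.1,0,-1],"turn":0}]' | sed -n '2p;4p'
$M '[{"linear":[0.0,0.2,-0.3],"turn":0},{"linear":[0.09,0.6,-0.3],"turn":0},{"linear":[0.09,1,-0.3],"turn":0}]' | sed -n '2p'
$M '[{"linear":[0.03,0.35,0],"turn":0},{"linear":[0.06,0.7,0],"turn":0},{"linear":[0.09,1,0],"turn":0}]' | sed -n '2p'
$M '[{"linear":[0.03,0.35,0],"turn":0},{"linear":[0.06,0.7,0],"turn":0},{"linear":[0.09,1,0],"turn":0}]' | sed -n '2p'
$M '[{"linear":[0.03,0.35,0],"turn":0},{"linear":[0.06,0.7,0],"turn":0},{"linear":[0.09,1,0],"turn":0}]' 79| sed -n '2p'
$M '[{"linear":[0.03,0.35,0],"turn":0},{"linear":[0.06,0.7,0],"turn":0},{"linear":[0.09,1,0],"turn":0}]' | sed -n '2p'
$M '[{"linear":[0,0,0],"turn":0.11},{"linear":[0,0,0],"turn":0.22},{"linear":[0,0,0],"turn":0.33},{"linear":[0,0,0],"turn":0.44},{"linear":[0,0,0],"turn":0.55},{"linear":[0,0,0],"turn":0.66},{"linear":[0,0,0],"turn":0.77},{"linear":[0,0,0],"turn":0.857}]' 79 
python3 go.py 455 315 160 9.5
python3 - <<'E'
from h import *
m=bot.camera_model('wrist');cv2.imwrite('pics/w2.png',bot.camera('wrist')[:,:,::-1])
for p in((463.4,364.8,85),(478.2,269.4,85),(447.7,264.6,85),(430.4,360.8,85)):print(proj('wrist',p,m).round(0))
np.save('m2.npy',m['cam_to_world'])
E
```

```text
eef_pos: [471.9, -192.4, 190.6]
wrist_force: [-0.5, -0.3, -0.1]
eef_pos: [468.2, -91.3, 219.6]
eef_pos: [465.4, 9.5, 219.2]
eef_pos: [462.5, 109.7, 219.1]
eef_pos: [459.5, 209.8, 219.1]
eef_pos: [456.6, 310.1, 219.0]
time: 20.88
eef_pos: [456.7, 308.7, 219.0]
eef_rot: [-0.0, 0.648, 0.761, -0.001]
wrist_force: [0.3, 0.0, -0.7]
finger_gap: 59.9
t 20.88 pos [456.7 308.7 219. ] heady 9.18 tilt [-0.002 -0.002] F [ 0.3  0.  -0.7] gap 59.9
shift [ 0.066 -0.006  0.59 ]
turn -0.0035 q7 -0.43
[340. 169.]
[338. 282.]
[303. 282.]
[299. 168.]
```

View pics/w2.png

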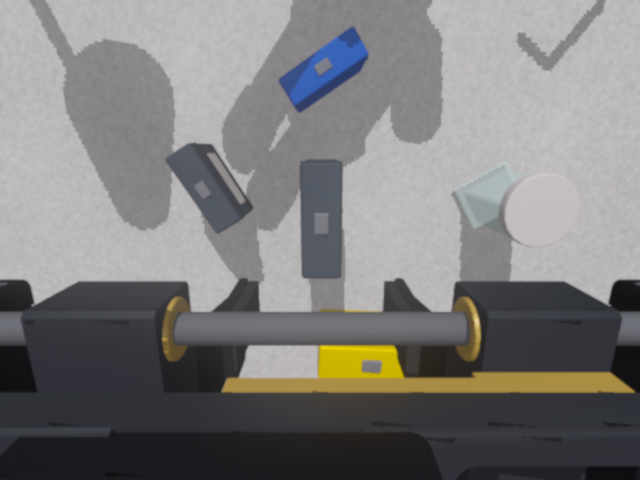

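```bash
python3 - <<'E'
from h import *
m=bot.camera_model('wrist')
P=[pt('wrist',u,v,85,m)[:2] for u,v in((302,160),(342,160),(342,277),(303,277))]
c=sum(P)/4;d=(P[3]+P[2]-P[0]-P[1])/2;print(c,np.linalg.norm(d),np.degrees(np.arctan2(d[1],d[0]))+90)
E
python3 go.py 455 315 42 9.5
```

```text
[456.0091082  320.86830914] 99.01295689263986 9.344793206504676
t 20.93 pos [456.8 308.8 219. ] heady 9.03 tilt [-0.002 -0.002] F [ 0.4 -0.5 -0.9] gap 60.8
shift [ 0.068 -0.005  1.77 ]
turn -0.0052 q7 -0.43
```

```bash
M="python3 -m inch"
$M '[{"linear":[0.1,0.01,0.2],"turn":0},{"linear":[0.1,0.01,0.5],"turn":0},{"linear":[0.1,0.01,0.9],"turn":0},{"linear":[0.1,0.01,0.9],"turn":0}]' 97| sed -n '2p;4p'
$M '[{"linear":[0,0,0.3],"turn":0},{"linear":[0,0,0.6],"turn":0},{"linear":[0,0,0.8],"turn":0},{"linear":[0,0,0.88],"turn":0},{"linear":[0,0,0.88],"turn":0}]' | sed -n '2p;4p'
$M '[{"linear":[0,0,0],"turn":0},{"linear":[0,0,0],"turn":0},{"linear":[0,0,0],"turn":0},{"linear":[0,0,0],"turn":0},{"linear":[0,0,0],"turn":0}]' 180 15
$M '[{"linear":[0,0,0],"turn":0},{"linear":[0,0,-0.1],"turn":0},{"linear":[0,0,-0.3],"turn":0},{"linear":[0,0,-0.6],"turn":0},{"linear":[0,0,-0.9],"turn":0},{"linear":[0,0,-0.9],"turn":0}]'
```

```text
eef_pos: [454.3, 317.7, 126.8]
wrist_force: [-0.3, 1.0, 0.4]
eef_pos: [457.0, 320.0, 42.3]
wrist_force: [-0.7, 0.2, 0.6]
time: 22.68
eef_pos: [456.5, 320.0, 42.1]
eef_rot: [-0.0, 0.646, 0.763, 0.0]
wrist_force: [-1.6, 0.2, 5.4]
finger_gap: 34.6
time: 23.42
eef_pos: [458.1, 320.7, 133.9]
eef_rot: [0.0, 0.646, 0.763, 0.003]
wrist_force: [0.2, 0.0, -2.0]
finger_gap: 35.2
```

Box gripped (35 mm) and lifted. Before going over, one look at the open drawer from the top camera while the arm is out of the way.

Run:
```python
from h import *
a=bot.camera('top')[:,:,::-1]
cv2.imwrite('pics/t2.png',cv2.resize(a[170:310,290:450],None,fx=5,fy=5,interpolation=cv2.INTER_CUBIC)[:600])
for n,z in(('bar',97),):
    pass
```

```text
(no output)
```

View pics/t2.png

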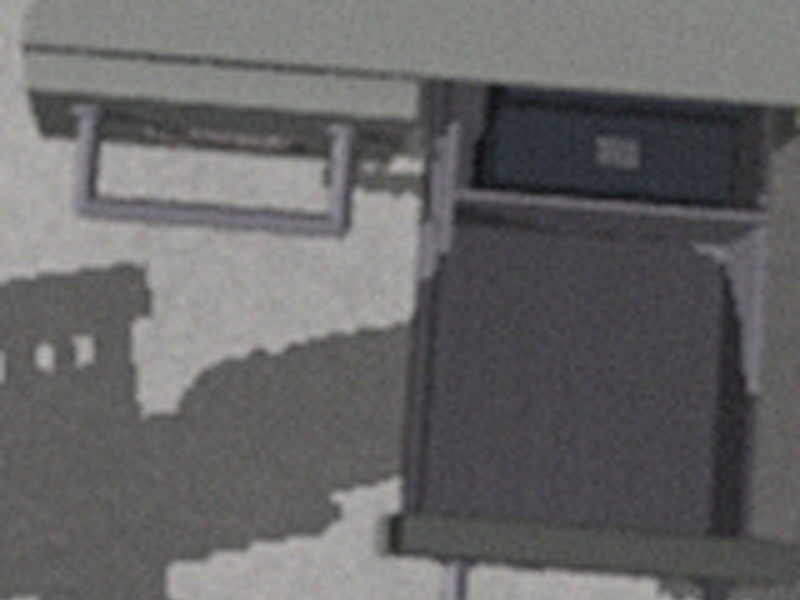

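The full drawer is shut with its plate on the carcass. The bay is empty, with its rear plate's top edge at (455,193)–(765,213) and the front plate's rear edge from (387,515).

```bash
python3 - <<'E'
from h import *
c=lambda u,v,z:pt('top',290+(u+.5)/5-.5,170+(v+.5)/5-.5,z)[:2].round(1)
print('rear plate',c(455,193,109),c(765,213,109),'front',c(387,515,130),'fullbar',c(82,210,97),c(342,228,97))
a=np.radians(-3.4)
r=(c(455,193,109)+c(765,213,109))/2
print('rear mid',r,'bay est',r-65.5*np.array([np.cos(a),np.sin(a)]), 'from front corner', c(387,515,130)+65.5*np.array([np.cos(a),np.sin(a)])-83*np.array([.059,.998]))
E
python3 go.py 577 -199 215 -3.4
```

```text
rear plate [ 651.3 -136.6] [ 644.8 -267.9] front [ 514.  -106.4] fullbar [643.4  22.2] [637.4 -89.7]
rear mid [ 648.05 -202.25] bay est [ 582.66529127 -198.36543253] from front corner [ 574.48770873 -193.11856747]
t 23.48 pos [456.9 320.  132.2] heady 9.49 tilt [0.001 0.001] F [-0.7  0.1 -2.3] gap 34.6
shift [-5.317  0.33  -0.833]
turn 0.1432 q7 -0.4
```

```bash
M="python3 -m inch"
$M '[{"linear":[0,0,-0.3],"turn":0},{"linear":[0,0,-0.6],"turn":0},{"linear":[0,0,-0.83],"turn":0}]' - 20| sed -n '2p;5p'
$M '[{"linear":[-0.3,0.02,0],"turn":0},{"linear":[-0.6,0.04,0],"turn":0},{"linear":[-0.95,0.06,0],"turn":0}]' | sed -n '2p;5p'
$M '[{"linear":[-0.35,0.02,0],"turn":0},{"linear":[-0.7,0.04,0],"turn":0},{"linear":[-1,0.06,0],"turn":0}]' | sed -n '2p;5p'
$M '[{"linear":[-0.35,0.02,0],"turn":0},{"linear":[-0.7,0.04,0],"turn":0},{"linear":[-1,0.06,0],"turn":0}]' | sed -n '2p;5p'
$M '[{"linear":[-0.35,0.02,0],"turn":0},{"linear":[-0.7,0.04,0],"turn":0},{"linear":[-1,0.07,0],"turn":0}]' | sed -n '2p;5p'
$M '[{"linear":[-0.35,0.02,0],"turn":0},{"linear":[-0.65,0.04,0],"turn":0},{"linear":[-0.95,0.06,0],"turn":0}]' | sed -n '2p;5p'
$M '[{"linear":[-0.2,0.01,0],"turn":0},{"linear":[-0.4,0.02,0],"turn":0},{"linear":[-0.4,0.02,0],"turn":0.07},{"linear":[-0.4,0.02,0],"turn":0.143},{"linear":[-0.4,0.02,0],"turn":0.143},{"linear":[-0.4,0.02,0],"turn":0.143}]' | sed -n '2p;5p'
python3 go.py 577.5 -198 100 -3.4
```

```text
eef_pos: [456.0, 319.4, 213.9]
finger_gap: 34.7
eef_pos: [477.3, 226.1, 212.8]
finger_gap: 34.9
eef_pos: [499.8, 127.7, 212.9]
finger_gap: 34.9
eef_pos: [522.1, 30.3, 212.8]
finger_gap: 34.8
eef_pos: [545.4, -67.0, 212.7]
finger_gap: 35.1
eef_pos: [567.1, -159.1, 212.5]
finger_gap: 34.8
eef_pos: [576.5, -197.2, 214.3]
finger_gap: 35.1
t 26.48 pos [ 576.5 -197.2  214.3] heady -3.25 tilt [-0.  0.] F [-0.  -0.3 -1.7] gap 35.1
shift [-0.008  0.011  1.143]
turn 0.0017 q7 0.43
```

```bash
M="python3 -m inch"
$M '[{"linear":[-0.01,0.01,0.2],"turn":0},{"linear":[-0.01,0.01,0.4],"turn":0},{"linear":[-0.01,0.01,0.6],"turn":0},{"linear":[-0.01,0.01,0.8],"turn":0},{"linear":[-0.01,0.01,0.9],"turn":0}]' | sed -n '2p;4p'
$M '[{"linear":[0,0,0.1],"turn":0},{"linear":[0,0,0.2],"turn":0},{"linear":[0,0,0.3],"turn":0},{"linear":[0,0,0.38],"turn":0},{"linear":[0,0,0.42],"turn":0},{"linear":[0,0,0.44],"turn":0},{"linear":[0,0,0.44],"turn":0}]' | sed -n '2p;4p'
$M '[{"linear":[0,0,0.01],"turn":0},{"linear":[0,0,0.02],"turn":0},{"linear":[0,0,0.02],"turn":0}]' | sed -n '2p;4p'
$M '[{"linear":[0,0,0.01],"turn":0},{"linear":[0,0,0.02],"turn":0},{"linear":[0,0,0.02],"turn":0}]' | sed -n '2p;4p'
```

```text
eef_pos: [576.9, -198.1, 123.4]
wrist_force: [-0.5, -0.1, -2.1]
eef_pos: [577.5, -198.6, 80.6]
wrist_force: [-0.8, -0.9, -2.2]
eef_pos: [577.4, -198.5, 78.5]
wrist_force: [1.0, -0.3, -2.2]
eef_pos: [577.4, -198.5, 76.4]
wrist_force: [-0.2, -0.1, -1.3]
```

```bash
M="python3 -m inch"
$M '[{"linear":[0,0,0.005],"turn":0},{"linear":[0,0,0.01],"turn":0},{"linear":[0,0,0.01],"turn":0}]' | sed -n '2p;4p'
$M '[{"linear":[0,0,0.005],"turn":0},{"linear":[0,0,0.01],"turn":0},{"linear":[0,0,0.01],"turn":0}]' | sed -n '2p;4p'
```

```text
eef_pos: [577.5, -198.5, 76.1]
wrist_force: [-2.2, 1.3, 5.3]
eef_pos: [578.5, -198.6, 76.1]
wrist_force: [-1.8, 1.1, 9.2]
```

Floor contact (9 N, z stopped at 76, as predicted). Release and retreat.

```bash
M="python3 -m inch"
$M '[{"linear":[0,0,-0.01],"turn":0},{"linear":[0,0,-0.01],"turn":0},{"linear":[0,0,-0.01],"turn":0},{"linear":[0,0,-0.01],"turn":0}]' 97
$M '[{"linear":[0,0,-0.1],"turn":0},{"linear":[0,0,-0.3],"turn":0},{"linear":[0,0,-0.6],"turn":0},{"linear":[0,0,-1],"turn":0}]' | sed -n '2p;4p'
$M '[{"linear":[0.2,0,-0.5],"turn":0},{"linear":[0.5,0,-0.5],"turn":0},{"linear":[1,0,-0.5],"turn":0}]' | sed -n '2p;4p'
$M '[{"linear":[0.4,0,0],"turn":0},{"linear":[0.7,0,0],"turn":0},{"linear":[1,0,0],"turn":0}]' | sed -n '2p;4p'
$M '[{"linear":[0.4,0,0],"turn":0},{"linear":[0.7,0,0],"turn":0},{"linear":[1,0,0],"turn":0},{"linear":[1,0,0],"turn":0},{"linear":[1,0,0],"turn":0}]' | sed -n '2p;4p'
python3 - <<'E'
from h import *
a=bot.camera('top')[:,:,::-1]
cv2.imwrite('pics/t3.png',a)
cv2.imwrite('pics/t3.png',cv2.resize(a[100:320,230:510],None,fx=2.7,fy=2.7,interpolation=cv2.INTER_CUBIC))
E
```

```text
time: 29.98
eef_pos: [577.3, -198.5, 75.2]
eef_rot: [-0.0, 0.728, 0.686, -0.0]
wrist_force: [0.3, -0.1, -0.3]
finger_gap: 53.4
eef_pos: [577.2, -198.5, 177.4]
wrist_force: [0.2, 1.4, 0.5]
eef_pos: [583.7, -100.1, 228.4]
wrist_force: [0.7, -0.0, -0.7]
eef_pos: [589.5, 2.1, 227.3]
wrist_force: [1.1, -0.1, -0.1]
eef_pos: [595.3, 99.7, 226.5]
wrist_force: [-1.3, 0.4, 0.4]
```

View pics/t3.png

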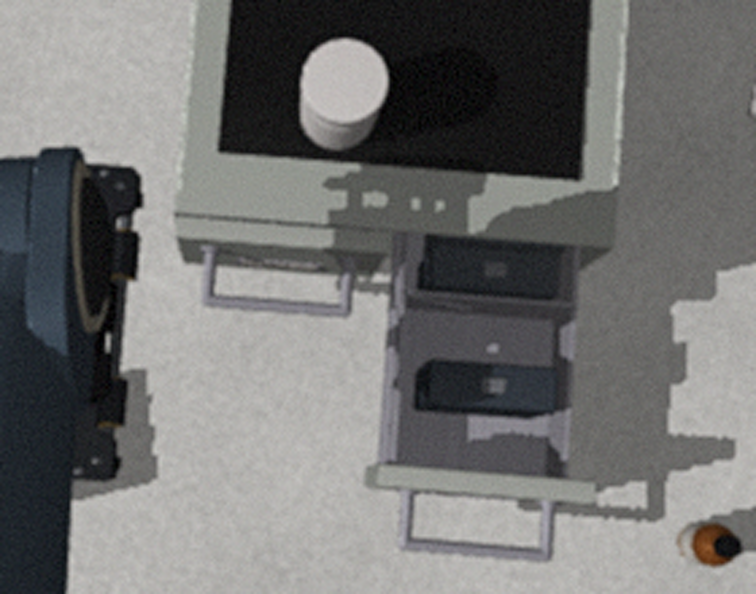

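The final view shows the box standing upright in the middle of the front bay, around (486,387). The spare drawer is out with its bar at row ~548, the full drawer is shut, and the white jar and bottle are standing. I'll check the drawer travel and hand in.

Run:
```python
from h import *
a=np.array([pt('top',230+u/2.7,100+v/2.7,97)[:2] for u,v in((403,543),(549,553))]).mean(0)
print(a, 'out', np.dot(np.array([630.5,-203.5])-a,[.998,-.059]))
print(bot.sense()['time']); print(bot.job_done())
```

```text
[ 452.34546621 -192.74632437] out 178.43269158925415
31.9
the job is handed in; nothing more can be done
None
```

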